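# Lay up the bearings of two hub shells

### The arm

A 6-joint arm with a two-finger parallel gripper is mounted at the origin on the work surface; the furniture and walls round the work are solid. World frame = base frame: x ahead of the robot, y to its left, z up, the work surface at z = 0. Lengths are in m, angles in rad, forces in N, time in s.
With the tool pointing down it reaches from about 0.35 to 0.8 m from the base axis. Payload 7.3 kg.
Tool frame: the origin (TCP) lies between the finger pads; the fingertips stand 11 mm ahead of it and the grasp point (between the pads) lies 8 mm behind it; z points along the fingers, y is the line along which they close (so a half turn about z gives the same grasp; the last joint's range is limited). The gripper opens to 85 mm and grips with 20 to 120 N. Pads are 22 mm wide; open, the fingers measure 114 mm over their backs; the gripper's body (76 mm by 85 mm) begins 54 mm behind the grasp point. The pads swing forward as they close: fully open they stand 13 mm farther back than shut.
Start: joints at [-1.405, 0.342, 1.524, -0, 1.275, -0.146], TCP at [0.161, -0.5, 0.242] pointing down, gripper open.
Joint ranges: [-2.53, 2.53], [-0.77, 2.02], [0.04, 2.7], [-1, 4.14], [0.28, 2.66], [-3.11, 3.11]. Speed limits (rad/s): [2.57, 2.57, 3.14, 3.14, 3.14, 3.14].

### API

Orientations are given as a unit quaternion [x, y, z, w].
In Python, from rig import manip gives the robot as it stands. The module is installed in compiled form; this text tells all that it offers.
- The arm moves only by the tool arm_command, never from a script. Its argument "deltas" is a list that holds one entry, the list of rows, each a list of 7 numbers: the shift along the world's x, y, z each as a share of 0.8 m, from -1 to 1, then the turn, a rotation vector about the world's x, y, z each as a share of pi/2 rad, from -1 to 1, then the closure, from 0 (fully open) to 1 (shut). A call has 1 to 12 rows; each row is the pose to reach, as a shift and turn from the pose commanded when the call began; what a row does not reach only later rows make up. A row lasts 1/10 s, in which the tool goes at most 50 mm and 8.59 degrees, less where a joint would pass 70% of its speed; a pose out of reach is approached as far as the arm can. A call with a number of a shift or a turn outside -1 to 1 is refused whole. A call with a gripper value outside its range is refused whole. The fingers move at their own pace and stop on an object; the grip force is fixed at half the most. Time passes only in rows, so rows that repeat a pose let the fingers close. It gives the time, the measured TCP pose, the force, the opening and the grip force at its end, in the units of the state.
- manip.observe(): the state, without advancing time (a new reading comes with each control period).
- manip.grab_frame(name): name is "scene" or "top" or "wrist"; returns a dict with "image" (420x560x3 uint8, blue, green, red), "K" (3x3 intrinsics, pixels), "R" (3x3) and "t" (3): a world point X has camera coordinates R X + t. Camera axes: x right, y down, z forward; pixel columns grow to the right and rows downward; lengths in m; the calibration is good to about 2 mm. A picture is of the moment at which its call begins. There is no depth.
- manip.close_job(): hands the job in; it is judged then, once.
Trained networks look in a picture, given as the dict that the camera call returned (one of the last four; its "shot" number tells which), for a name from the list of things; names that differ only in an ending like _2 or _b are one class to them, and where a whole thing is asked for, a point or a joint stands for the part that bears it (a point fixed in the world has none). Each returns a list of dicts, best first, with "p" (0 to 1); they miss things now and then, are a little off and sometimes report something else, mostly with a low value. They report only what shows in the picture. A call takes as long as a camera call. They do not tell look-alikes from the thing itself.
- manip.trace(picture, query): "mask" (420x560 bool, what is visible of it) and "centre" ([column, row] in pixels, amid what is visible of it).
The state is a dict: "time_s": time; "joint_pos": joint angles; "joint_velocities": joint speeds; "joint_efforts": joint torques, N m; "tcp_pos": TCP position; "orientation": TCP orientation; "force": force on the tool from outside, world axes, zero at the start; "ft_torque": the same for the moment, N m; "finger_gap": finger opening in m; "grip_force": force on a finger pad.
Only numpy, scipy, OpenCV 4.12 (cv2) and the standard library are available. Lean on these libraries where they do the work, as an engineer would, in place of code of your own. Each camera call takes 0.05 s, during which the arm holds its last target. There are 200 camera calls.

### The job

Two bare hub shells, a large and a small one, stand on end with their bearing cups open. Lay each caged ball ring flat in the bottom of the cup of its size, then set the cone of that size, nose down, through the ring so that its flange lies flat on it. Set the parts down rather than letting them drop, and leave the oil can, the torch and the tyre lever where they are.

Things in the scene. Friction and masses are not known exactly. Their poses are not given: they have to be found in the camera images.
- hub_large: larger bare aluminium hub shell, standing on end, fixed to the bench: 70 mm tall, two drilled spoke flanges (widest 96 mm). Origin: centre of its underside; z up along its axis. Open bearing cup in its top: rim at z = 70 mm, mouth 73 mm across, tapering within 7.5 mm to a seat 60 mm across; flat floor at z = 58 mm. Collar round the rim 81 mm across.
- hub_small: smaller bare aluminium hub shell, standing on end, fixed to the bench: 64 mm tall, two drilled spoke flanges (widest 84 mm). Origin: centre of its underside; z up along its axis. Open bearing cup in its top: rim at z = 64 mm, mouth 61 mm across, tapering within 7.5 mm to a seat 48 mm across; flat floor at z = 52 mm. Collar round the rim 69 mm across.
- ball_ring_large: larger caged ball ring, oiled: flat dark steel ring, 56 mm outside, 39 mm inside, 10 mm high, bright balls on top, lying flat; grip across its outside. Origin: centre of its underside; z up. It belongs on the floor of the larger hub's cup; there its top is 2 mm below the rim.
- ball_ring_small: smaller caged ball ring, oiled: flat dark steel ring, 44 mm outside, 30 mm inside, 10 mm high, bright balls on top, lying flat; grip across its outside. Origin: centre of its underside; z up. It belongs on the floor of the smaller hub's cup; there its top is 2 mm below the rim.
- cone_large: larger bearing cone, bright steel, 32 mm high, standing on its nose: tapered nose 8 mm high (23 mm wide below, 34 above), flange 48 mm wide (z = 8 to 12 mm), round boss to grip, 30 mm wide (to z = 18.5), then 28. Origin: centre of the nose's lower face; z up. Seated, the flange lies on the larger ring, origin 60 mm above the hub's.
- cone_small: smaller bearing cone, bright steel, 30 mm high, standing on its nose: tapered nose 8 mm high (15 mm wide below, 25 above), flange 35 mm wide (z = 8 to 12 mm), round boss to grip, 22 mm wide (to z = 18.5), then 21. Origin: centre of the nose's lower face; z up. Seated, the flange lies on the smaller ring, origin 54 mm above the hub's.
- tyre_lever: bystander: blue plastic tyre lever, 18 x 117 x 7 mm, lying flat along its own y; origin at the centre of its underside. Not to be moved.
- torch_lamp: bystander: black rubber torch, 44 x 112 x 46 mm, lying along its own y; origin at the centre of its underside. Not to be moved.
- pump_oiler: bystander: brownish pump oil can with a bent spout, about 57 x 65 mm and 129 mm high; origin at the centre of its underside. Not to be moved.
There are look-alikes about, which are no part of the job. Leave any yellow look-alike of the cone_large alone. What is shaped like the hub_small but black or purple is not meant.

How it is judged:
At the end, for the whole second after the job is handed in: Each ball ring lies in the cup of its hub (5 mm of the axis, 2.5 mm of the cup floor's height), each cone stands nose down in the ring of its size (6.5 mm of the axis, 2.5 mm of its seated height), all level within 0.06 rad, at rest and released (horizontal distance between ball_ring_large and hub_large below 0.005 m and z of ball_ring_large in the frame of hub_large between 0.0555 and 0.0605 m and angle between each of ball_ring_large, cone_large, ball_ring_small, cone_small's own z axis and vertical below 0.06 rad and linear speed of each of ball_ring_large, cone_large, ball_ring_small, cone_small below 0.02 m/s and angular speed of each of ball_ring_large, cone_large, ball_ring_small, cone_small below 0.2 rad/s and horizontal distance between cone_large and hub_large below 0.0065 m and z of cone_large in the frame of hub_large between 0.0575 and 0.0625 m and horizontal distance between ball_ring_small and hub_small below 0.005 m and z of ball_ring_small in the frame of hub_small between 0.0495 and 0.0545 m and horizontal distance between cone_small and hub_small below 0.0065 m and z of cone_small in the frame of hub_small between 0.0515 and 0.0565 m); the robot touches nothing.
It fails at once if a ball ring or cone is let fall: it moves faster than 0.7 m/s while the fingers do not touch it (a free fall of more than about 25 mm) ((linear speed of ball_ring_large above 0.7 m/s and contact force between ball_ring_large and the fingers below 0.05 N) or (linear speed of ball_ring_small above 0.7 m/s and contact force between ball_ring_small and the fingers below 0.05 N) or (linear speed of cone_large above 0.7 m/s and contact force between cone_large and the fingers below 0.05 N) or (linear speed of cone_small above 0.7 m/s and contact force between cone_small and the fingers below 0.05 N)).
It fails at once if the tyre lever, the torch or the oil can is pushed more than 20 mm from where it stood, or the can tipped (distance of any of tyre_lever, torch_lamp, pump_oiler from where it was at the start of the episode above 0.02 m or angle between pump_oiler's own z axis and vertical above 0.35 rad).
It also fails if it takes over 96 s, if anything falls off the work surface, if the arm or the gripper's body presses on something with over 40 N, if the wrist force passes 120 N, or if a joint passes its speed limit or range.

## Working session

There is one attempt and no reset: what is moved stays moved. The work goes in short steps, Python scripts to look and compute and a tool call to move; the robot and the scene stay as the last step left them, time stands still between calls to the robot, and variables do not carry over. Pictures are saved under pics/ and viewed, at most 14 in all, crops included, and the job is handed in when it is done.

Besides the shell and the picture viewer there is one more tool, called after "Request:" in YAML: its name, and indented under it one key for each argument. arm_command: Moves the arm, as the interface text tells. Its arguments: {"type":"object","properties":{"deltas":{"type":"array"}},"required":["deltas"]}

```bash
mkdir -p pics
cat > h.py <<'E'
import numpy as np, cv2
from rig import manip
NAMES=["hub_large","hub_small","ball_ring_large","ball_ring_small","cone_large","cone_small","tyre_lever","torch_lamp","pump_oiler"]
def ray(f,px):
    K,R,t=map(np.array,(f["K"],f["R"],f["t"]))
    d=R.T@np.linalg.inv(K)@np.array([px[0],px[1],1.]); return -R.T@t,d/np.linalg.norm(d)
def atz(f,px,z):
    c,d=ray(f,px); return c+d*(z-c[2])/d[2]
def tri(obs):
    A=np.zeros((3,3));b=np.zeros(3);rs=[ray(f,p) for f,p in obs]
    for c,d in rs: P=np.eye(3)-np.outer(d,d);A+=P;b+=P@c
    X=np.linalg.solve(A,b); return X,[round(float(np.linalg.norm((np.eye(3)-np.outer(d,d))@(X-c)))*1000,1) for c,d in rs]
def proj(f,X):
    p=np.array(f["K"])@(np.array(f["R"])@np.asarray(X,float)+np.array(f["t"])); return p[:2]/p[2]
E
python3 - <<'E'
from h import *
s=manip.observe();print(s)
for n in("scene","top","wrist"):
    f=manip.grab_frame(n);cv2.imwrite(f"pics/{n}0.png",f["image"])
    print(n,"cam at",(-np.array(f["R"]).T@np.array(f["t"])).round(3),f["K"][0][0])
    if n=="wrist":continue
    for q in NAMES:
        for r in manip.trace(f,q)[:4]:
            if r["p"]>.2: print(n,q,round(r["p"],2),np.round(r["centre"]),int(r["mask"].sum()),atz(f,r["centre"],.03).round(3))
print(manip.observe()["time_s"])
E
```

```text
{'time_s': 0.0, 'joint_pos': array([-1.40498702e+00,  3.42707909e-01,  1.52506317e+00,  6.68252299e-07,
        1.27539624e+00, -1.46020086e-01]), 'joint_velocities': array([-1.15370623e-03, -7.23849223e-05, -4.11365979e-04, -1.70623250e-03,
        2.00671555e-03, -1.43246013e-03]), 'joint_efforts': array([ 1.57325949e-04, -4.33669674e+01, -2.46011835e+01, -1.21360695e-04,
        7.86508812e-03,  4.20637861e-06]), 'tcp_pos': array([ 0.16101407, -0.49927472,  0.24161753]), 'orientation': array([ 9.87869616e-01,  1.55283620e-01, -7.47065636e-06, -7.87296847e-04]), 'force': array([0.17556322, 0.53733857, 0.00726586]), 'ft_torque': array([-0.03096714,  0.02606466, -0.0411942 ]), 'grip_force': 0.0, 'finger_gap': 0.08582794077773269}
scene cam at [ 0.013 -0.888  0.623] 439.9178665256712
scene hub_large 0.81 [296. 185.] 1232 [ 0.565 -0.167  0.03 ]
scene hub_small 0.85 [363. 330.] 2323 [ 0.391 -0.581  0.03 ]
scene hub_small 0.66 [351. 255.] 1508 [ 0.499 -0.434  0.03 ]
scene hub_small 0.37 [295. 188.] 1270 [ 0.556 -0.175  0.03 ]
scene ball_ring_large 0.48 [348. 211.] 270 [ 0.596 -0.32   0.0
[... 503 characters left out ...]
8 [399. 242.] 776 [ 0.396 -0.579  0.03 ]
top hub_small 0.69 [352. 206.] 747 [ 0.494 -0.448  0.03 ]
top hub_small 0.58 [203. 254.] 746 [ 0.352 -0.038  0.03 ]
top ball_ring_large 0.61 [301. 158.] 164 [ 0.626 -0.305  0.03 ]
top ball_ring_small 0.53 [292. 165.] 83 [ 0.607 -0.279  0.03 ]
top ball_ring_small 0.48 [292. 262.] 55 [ 0.338 -0.283  0.03 ]
top cone_large 0.65 [240. 248.] 224 [ 0.372 -0.141  0.03 ]
top cone_large 0.61 [271. 245.] 199 [ 0.383 -0.224  0.03 ]
top cone_large 0.56 [298. 217.] 220 [ 0.46  -0.298  0.03 ]
top torch_lamp 0.76 [378. 172.] 434 [ 0.592 -0.521  0.03 ]
top pump_oiler 0.82 [359. 258.] 390 [ 0.353 -0.468  0.03 ]
wrist cam at [ 0.241 -0.473  0.375] 296.6396772141168
1.05
```

View pics/scene0.png

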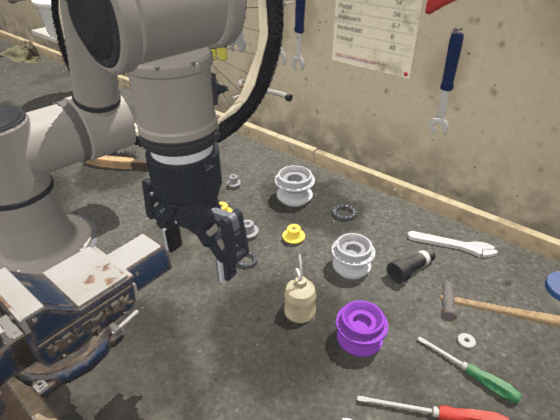

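View pics/top0.png

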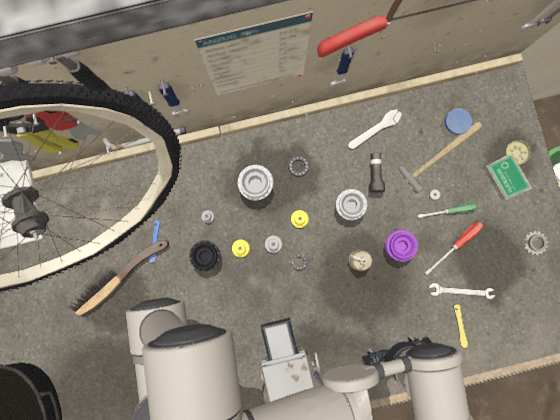

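Scene view: purple hub (363,330), silver small hub (352,255), silver large hub (295,187). Large ring is at (345,212), small ring (247,261). Yellow cones are at (293,234) and (226,208), silver large cone (250,228), small cone (233,181), oil can (300,298), torch (410,263).
Top view: black hub (204,255), purple (401,245), wanted hubs (254,183) and (351,206). Rings are at (298,166) and (299,262). Bright cones are at (273,244) and (207,216), yellow ones at (300,218) and (240,248). The blue lever is at (155,240).

Candidates: small hub is silver top (351,206), not black (204,255) or purple (401,245). Large cone is silver (273,244), not yellow (300,218) or (240,248). Next I'll go there with the wrist camera.

Request:
arm_command:
  deltas:
    - [[0.15, 0.25, 0.05, 0, 0, 0, 0], [0.15, 0.25, 0.05, 0, 0, 0, 0], [0.15, 0.25, 0.05, 0, 0, 0, 0], [0.15, 0.25, 0.05, 0, 0, 0, 0], [0.15, 0.25, 0.05, 0, 0, 0, 0], [0.15, 0.25, 0.05, 0, 0, 0, 0], [0.15, 0.25, 0.05, 0, 0, 0, 0], [0.15, 0.25, 0.05, 0, 0, 0, 0]]

```text
time_s: 1.85
tcp_pos: [0.2808, -0.3003, 0.2822]
orientation: [0.988, 0.155, -0.0, 0.0]
force: [0.4, -0.5, 0.1]
finger_gap: 0.0855
grip_force: 0.0
```

Run:
```python
from h import *
f=manip.grab_frame("wrist");cv2.imwrite("pics/w1.png",f["image"])
s=manip.observe();print(s["time_s"],s["tcp_pos"],s["joint_pos"].round(2));print(np.round(f["R"],3))
for q in NAMES[:6]:
    for r in manip.trace(f,q)[:4]:
        if r["p"]>.2: print(q,round(r["p"],2),np.round(r["centre"],1),int(r["mask"].sum()),atz(f,r["centre"],.01).round(4))
```

```text
1.9 [ 0.28063126 -0.30045932  0.28204241] [-1.01  0.1   1.73 -0.    1.31  0.25]
[[ 0.305 -0.952  0.   ]
 [-0.9   -0.288  0.327]
 [-0.312 -0.1   -0.945]]
hub_small 0.83 [82.2 51.1] 6194 [ 0.3514 -0.0203  0.01  ]
hub_small 0.7 [466.2  36.4] 5833 [ 0.5074 -0.4562  0.01  ]
hub_small 0.69 [517.2 166.8] 4533 [ 0.3893 -0.6005  0.01  ]
ball_ring_small 0.62 [304.3 127. ] 464 [ 0.3499 -0.3058  0.01  ]
cone_large 0.84 [254.1  78.5] 1228 [ 0.3857 -0.2272  0.01  ]
cone_large 0.61 [330.5  32.8] 1430 [ 0.4614 -0.3003  0.01  ]
cone_large 0.59 [181.6  67.2] 1325 [ 0.3707 -0.1386  0.01  ]
cone_small 0.43 [536.2  16.1] 1344 [ 0.5511 -0.524   0.01  ]
```

View pics/w1.png

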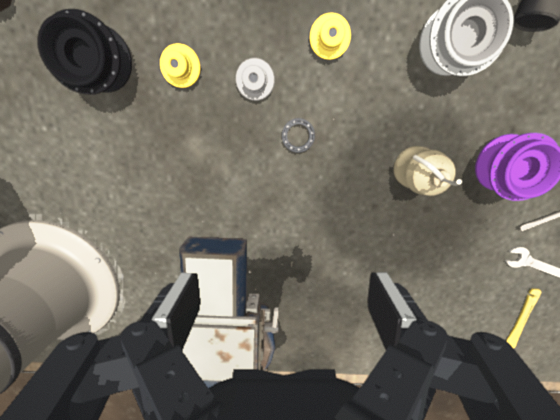

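The wrist view shows small ring (298,136), large cone (254,79), yellow cones (180,65) and (330,36), silver small hub (465,35), purple hub (520,165), black hub (82,50) and oil can (428,170). Before going further I'll estimate how high the wheel hangs.

Run:
```python
from h import *
f=manip.grab_frame("scene");g=manip.grab_frame("top")
for px in((181,160),(165,210),(178,130)):
    print(px,[(z,atz(g,px,z)[:2].round(2).tolist(),proj(f,atz(g,px,z)).round().tolist()) for z in(.1,.2,.3,.4,.5,.6,.7)])
def obs(name,a,b): X,r=tri([(f,a),(g,b)]);print(name,X.round(4),r)
obs("hubL",(295,175),(256,180));obs("ringL",(345,212),(298,166));obs("hubS",(354,245),(350,203));obs("coneS",(233,179),(207,214))
```

```text
(181, 160) [(0.1, [0.6, 0.02], [267.0, 128.0]), (0.2, [0.58, -0.0], [265.0, 97.0]), (0.3, [0.57, -0.03], [262.0, 60.0]), (0.4, [0.55, -0.05], [260.0, 17.0]), (0.5, [0.53, -0.07], [256.0, -34.0]), (0.6, [0.51, -0.09], [252.0, -96.0]), (0.7, [0.5, -0.11], [248.0, -173.0])]
(165, 210) [(0.1, [0.47, 0.05], [216.0, 136.0]), (0.2, [0.46, 0.03], [215.0, 104.0]), (0.3, [0.46, 0.0], [213.0, 66.0]), (0.4, [0.45, -0.02], [212.0, 21.0]), (0.5, [0.44, -0.04], [210.0, -32.0]), (0.6, [0.44, -0.07], [207.0, -95.0]), (0.7, [0.43, -0.09], [204.0, -174.0])]
(178, 130) [(0.1, [0.68, 0.03], [289.0, 119.0]), (0.2, [0.66, 0.01], [286.0, 89.0]), (0.3, [0.63, -0.02], [284.0, 54.0]), (0.4, [0.61, -0.04], [281.0, 12.0]), (0.5, [0.59, -0.06], [277.0, -37.0]), (0.6, [0.56, -0.08], [272.0, -97.0]), (0.7, [0.54, -0.11], [267.0, -171.0])]
hubL [ 0.5542 -0.1798  0.0694] [3.2, 3.2]
ringL [ 0.6084 -0.2977  0.0073] [0.7, 0.7]
hubS [ 0.5006 -0.4381  0.0592] [0.3, 0.3]
coneS [ 0.4612 -0.0426  0.0217] [4.0, 4.0]
```

```bash
cat >> h.py <<'E'
import pickle,os
def shot(n,name="wrist"):
    f=manip.grab_frame(name);pickle.dump(f,open(f"pics/{n}.pkl","wb"));cv2.imwrite(f"pics/{n}.png",f["image"]);return f
def old(n): return pickle.load(open(f"pics/{n}.pkl","rb"))
def loc(f,q,near=None,rad=60):
    out=[]
    for r in manip.trace(f,q):
        if r["p"]<.2: continue
        c=max(cv2.findContours(r["mask"].astype(np.uint8),cv2.RETR_EXTERNAL,cv2.CHAIN_APPROX_NONE)[0],key=len)
        if len(c)<8: continue
        e=cv2.fitEllipse(cv2.convexHull(c))
        if near is None or np.hypot(e[0][0]-near[0],e[0][1]-near[1])<rad: out.append((round(r["p"],2),np.round(e[0],1),np.round(e[1],1)))
    return out
def crop(f,c,w,name,s=4):
    x,y=int(c[0]),int(c[1]);im=f["image"][max(0,y-w):y+w,max(0,x-w):x+w]
    cv2.imwrite(f"pics/{name}.png",cv2.resize(im,None,fx=s,fy=s,interpolation=cv2.INTER_CUBIC));print(name,"origin",max(0,x-w),max(0,y-w))
E
python3 - <<'E'
from h import *
f=shot("w2")
print(loc(f,"ball_ring_small"),loc(f,"cone_large"))
print(atz(f,(298,136),.01),atz(f,(254,79),.015))
E
```

```text
[(0.88, array([298.1, 135.3]), array([33. , 34.8]))] [(0.94, array([329.9,  36.5]), array([39.9, 46.1])), (0.86, array([254.9,  79.1]), array([38.3, 41.6]))]
[ 0.33666775 -0.30111907  0.01      ] [ 0.38503093 -0.22732805  0.015     ]
```

Request:
arm_command:
  deltas:
    - [[0.07, 0, -0.2, 0, 0, 0, 0.25], [0.07, 0, -0.2, 0, 0, 0, 0.25], [0.07, 0, -0.2, 0, 0, 0, 0.25], [0.07, 0, -0.2, 0, 0, 0, 0.25], [0.07, 0, -0.2, 0, 0, 0, 0.25], [0.07, 0, -0.2, 0, 0, 0, 0.25]]

```text
time_s: 3.05
tcp_pos: [0.3372, -0.2999, 0.1228]
orientation: [0.988, 0.155, -0.0, 0.0]
force: [0.3, -0.7, 0.4]
finger_gap: 0.0642
grip_force: 0.0
```

Run:
```python
from h import *
f=shot("w3");s=manip.observe();print(s["tcp_pos"],s["finger_gap"],s["time_s"],s["joint_pos"].round(2))
print(loc(f,"ball_ring_small"),loc(f,"cone_large"),loc(f,"cone_small"))
print(proj(f,s["tcp_pos"]))
a=loc(f,"ball_ring_small")
if a: print(tri([(old("w2"),(298.1,135.3)),(f,a[0][1])]), atz(f,a[0][1],.005))
```

```text
[ 0.33733955 -0.30031834  0.12347916] 0.06404524583093975 3.1 [-0.9   0.35  1.89 -0.    0.9   0.36]
[(0.84, array([285.7, 211.5]), array([49.7, 51.2])), (0.72, array([579.9,  63.3]), array([134. , 214.6])), (0.22, array([494.3, 282.5]), array([ 71.2, 163.1]))] [(0.97, array([ 96.7, 111.7]), array([60.5, 73.4])), (0.96, array([216.9, 131.9]), array([59.4, 64. ])), (0.8, array([334.9,  67.1]), array([64.3, 72.2])), (0.29, array([578.1,  63.4]), array([133.2, 212.3]))] []
[285.99646117 285.08035959]
(array([ 0.33726292, -0.30114403,  0.00528206]), [0.1, 0.1]) [ 0.33715308 -0.30104058  0.005     ]
```

View pics/w3.png

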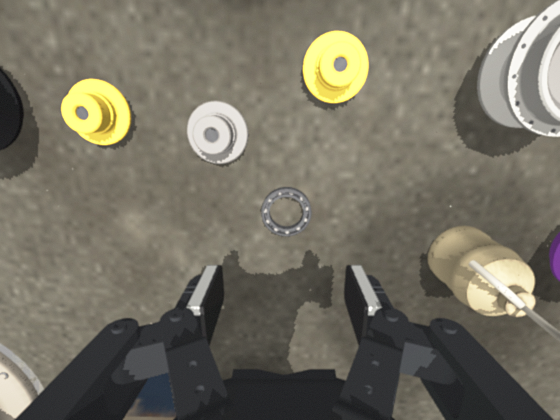

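The wrist view shows the small ring at (286,211) with nothing between the fingers (tips at (215,268) and (355,266)), the silver large cone at (217,132), and the oil can at (485,275). Next I'll estimate the fingertip height from the tips in this picture.

Run:
```python
from h import *
f=old("w3");p=np.array([.3373,-.3003,.1233]);a=2*.1558;x=np.array([np.cos(a),np.sin(a),0]);y=np.array([np.sin(a),-np.cos(a),0])
for dz in(-6,-2,2,6,11): print(dz,[proj(f,p+x*.011+s*y*.032-[0,0,dz/1000]).round(1).tolist() for s in(-1,1)],[proj(f,p-x*.011+s*y*.032-[0,0,dz/1000]).round(1).tolist() for s in(-1,1)])
crop(f,(280,290),90,"tips",4)
```

```text
-6 [[219.7, 272.1], [352.5, 272.0]] [[222.8, 310.4], [349.2, 310.3]]
-2 [[221.3, 268.0], [350.7, 267.9]] [[224.3, 305.5], [347.6, 305.4]]
2 [[222.9, 264.0], [349.0, 263.9]] [[225.7, 300.8], [346.1, 300.7]]
6 [[224.4, 260.3], [347.4, 260.2]] [[227.0, 296.4], [344.6, 296.3]]
11 [[226.1, 255.8], [345.5, 255.7]] [[228.6, 291.1], [342.9, 291.0]]
tips origin 190 200
```

View pics/tips.png

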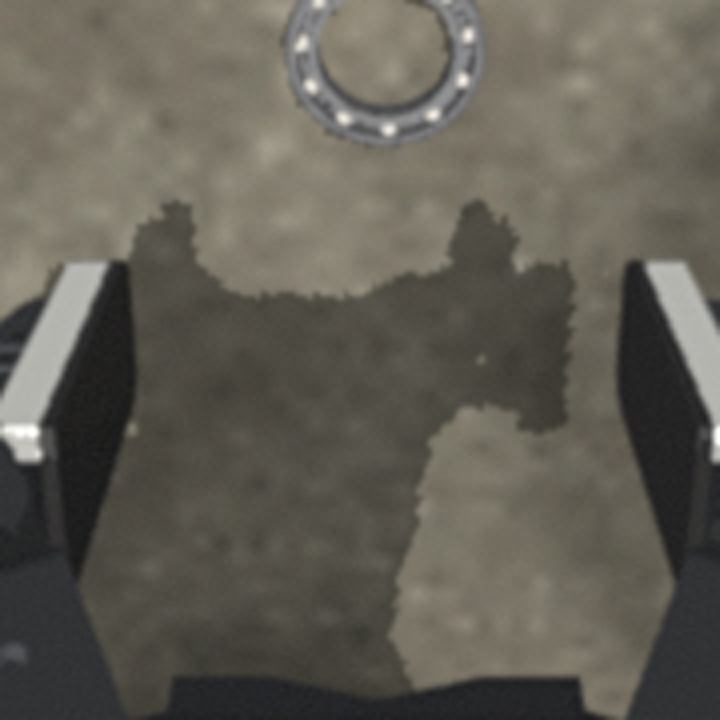

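Tips show about 1–4 mm ahead of the TCP at a 64 mm gap, so I'll go down to TCP z≈0.010 and close on the ring.

Request:
arm_command:
  deltas:
    - [[0, -0.001, -0.07, 0, 0, 0, 0.25], [0, -0.001, -0.12, 0, 0, 0, 0.25], [0, -0.001, -0.14, 0, 0, 0, 0.25], [0, -0.001, -0.14, 0, 0, 0, 0.25], [0, -0.001, -0.14, 0, 0, 0, 1], [0, -0.001, -0.14, 0, 0, 0, 1], [0, -0.001, -0.14, 0, 0, 0, 1], [0, -0.001, -0.14, 0, 0, 0, 1], [0, -0.001, -0.14, 0, 0, 0, 1], [0, -0.001, -0.14, 0, 0, 0, 1]]

```text
time_s: 4.3
tcp_pos: [0.3378, -0.3014, 0.0122]
orientation: [0.988, 0.155, 0.001, 0.002]
force: [-1.0, 1.3, 8.1]
finger_gap: 0.0416
grip_force: 60.7
```

Request:
arm_command:
  deltas:
    - [[0, 0, 0.06, 0, 0, 0, 1], [0, 0, 0.12, 0, 0, 0, 1], [0.02, -0.02, 0.18, 0, 0, 0, 1], [0.125, -0.125, 0.2, 0, 0, 0, 1], [0.125, -0.125, 0.2, 0, 0, 0, 1], [0.125, -0.125, 0.2, 0, 0, 0, 1], [0.125, -0.125, 0.2, 0, 0, 0, 1], [0.125, -0.125, 0.2, 0, 0, 0, 1]]

```text
time_s: 5.1
tcp_pos: [0.4367, -0.4, 0.1707]
orientation: [0.988, 0.155, -0.0, -0.0]
force: [-0.6, -0.1, -1.1]
finger_gap: 0.041
grip_force: 61.1
```

Run:
```python
from h import *
f=shot("w4");s=manip.observe();print(s["tcp_pos"],s["finger_gap"],s["time_s"],s["joint_pos"].round(2),proj(f,s["tcp_pos"]))
print(loc(f,"hub_small"),loc(f,"ball_ring_small"),loc(f,"hub_large"),loc(f,"cone_large"),loc(f,"ball_ring_large"))
```

```text
[ 0.43630785 -0.39959338  0.17052861] 0.04091286287305583 5.15 [-0.87  0.53  1.44 -0.    1.18  0.39] [284.183338   284.59165336]
[(0.87, array([435. , 296.3]), array([79. , 99.5])), (0.69, array([351.5, 155.5]), array([ 95.1, 102.9]))] [(0.9, array([283.5, 277. ]), array([79.9, 83.3]))] [(0.66, array([59.4, 11.2]), array([ 76.4, 127. ]))] [(0.8, array([192.9, 147.2]), array([47.6, 53.1])), (0.8, array([ 12.2, 179.6]), array([44.1, 57.5])), (0.78, array([106.9, 194.6]), array([45.3, 52.1]))] [(0.57, array([230.5,  -4.4]), array([27.1, 39.6]))]
```

View pics/w4.png

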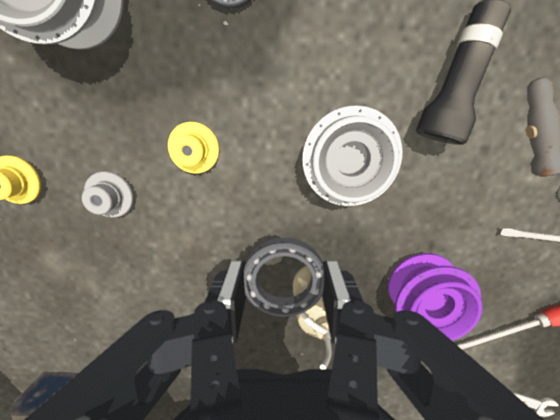

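The picture shows the ring held level at (284,277), the silver hub_small at (352,155) with its cup at about (358,150), the purple hub at (437,297) and the torch at (470,80). I'll fit the hub's circles to the image edges.

```bash
cat >> h.py <<'E'
from scipy.optimize import minimize
CIRC={"hub_small":[(34.5,64),(30.5,64),(24,56.5),(24,52)],"hub_large":[(40.5,70),(36.5,70),(30,62.5),(30,58)],
"ball_ring_large":[(28,9),(19.5,10)],"ball_ring_small":[(22,9),(15,10)],"cone_large":[(24,12),(24,8),(15,18.5),(14,32)],"cone_small":[(17.5,12),(17.5,8),(11,18.5),(10.5,32-2)]}
def fit(fs,q,X0,span=.012,zspan=.006,sig=1.0):
    """origin of q (world) that puts its circles on image edges, over frames fs; also per-circle scores"""
    G=[]
    for f in fs:
        g=cv2.GaussianBlur(cv2.cvtColor(f["image"],cv2.COLOR_BGR2GRAY).astype(np.float32),(0,0),sig)
        G.append(np.minimum(np.hypot(cv2.Sobel(g,-1,1,0),cv2.Sobel(g,-1,0,1)),150.))
    t=np.linspace(0,2*np.pi,120,endpoint=False)
    P=np.vstack([np.c_[r*np.cos(t),r*np.sin(t),0*t+z] for r,z in CIRC[q]])/1000
    def sc(X):
        s=0
        for f,g in zip(fs,G):
            C=(P+X)@np.array(f["R"]).T+np.array(f["t"]);p=C@np.array(f["K"]).T;p=(p[:,:2]/p[:,2:]).astype(np.float32)
            s+=cv2.remap(g,p[:,:1],p[:,1:],cv2.INTER_LINEAR,borderValue=0).mean()
        return s/len(fs)
    r=np.arange(-span,span+1e-6,.0015);zr=np.arange(-zspan,zspan+1e-6,.002) if zspan else [0]
    best=max(((sc(np.array(X0)+[a,b,c]),a,b,c) for a in r for b in r for c in zr))
    o=minimize(lambda v:-sc(np.array(X0)+v/1000),np.array(best[1:])*1000,method="Nelder-Mead",options=dict(initial_simplex=np.array(best[1:])*1000+np.vstack([np.zeros(3),np.eye(3)*.8])))
    return (np.array(X0)+o.x/1000).round(4),round(-o.fun,1)
E
python3 - <<'E'
from h import *
f=old("w4");g=old("w3");w=old("w2")
print(fit([f],"hub_small",[.5,-.44,0],.015)); print(fit([w,f],"hub_small",[.5,-.44,0],.015))
print("coneL",fit([g,f],"cone_large",[.385,-.227,0]),fit([f],"cone_large",[.385,-.227,0]),fit([g],"cone_large",[.385,-.227,0]))
E
```

```text
(array([ 0.4977, -0.4419, -0.0058]), np.float64(111.6))
(array([ 0.4984, -0.4413, -0.0017]), np.float64(104.6))
coneL (array([ 0.3846, -0.2271, -0.0007]), np.float64(114.2)) (array([ 0.3819, -0.2241, -0.0054]), np.float64(118.0)) (array([ 0.3844, -0.2267, -0.0032]), np.float64(114.1))
```

Run:
```python
from h import *
f=old("w4")
for z in(.150,.158,.166): print(fit([f],"ball_ring_small",[.4365,-.3998,z],.006,.008))
```

```text
(array([ 0.4353, -0.3996,  0.1561]), np.float64(112.5))
(array([ 0.4353, -0.3996,  0.1561]), np.float64(112.5))
(array([ 0.4356, -0.3995,  0.1567]), np.float64(112.8))
```

Request:
arm_command:
  deltas:
    - [[0.04, -0.026, 0, 0, 0, 0, 1], [0.078, -0.052, 0, 0, 0, 0, 1], [0.078, -0.052, -0.05, 0, 0, 0, 1], [0.078, -0.052, -0.09, 0, 0, 0, 1], [0.078, -0.052, -0.105, 0, 0, 0, 1], [0.078, -0.052, -0.11, 0, 0, 0, 1], [0.078, -0.052, -0.115, 0, 0, 0, 1], [0.078, -0.052, -0.115, 0, 0, 0, 1]]

```text
time_s: 6.2
tcp_pos: [0.4998, -0.4426, 0.0797]
orientation: [0.988, 0.155, 0.001, 0.001]
force: [-0.8, -0.8, -0.5]
finger_gap: 0.0413
grip_force: 61.1
```

Run:
```python
from h import *
f=shot("w5");s=manip.observe();print(s["tcp_pos"],s["force"],s["ft_torque"])
print(fit([f],"hub_small",[.4985,-.441,0],.006),fit([f],"ball_ring_small",[.498,-.441,.066],.006,.006))
crop(f,(284,270),70,"c5",5)
```

```text
[ 0.4999251  -0.44264713  0.07991003] [ 0.04529543 -0.07497804 -0.18385363] [ 0.01119901 -0.00948652  0.03833437]
(array([ 0.4971, -0.4406, -0.0014]), np.float64(104.0)) (array([ 0.4987, -0.4421,  0.0656]), np.float64(111.6))
c5 origin 214 200
```

View pics/c5.png

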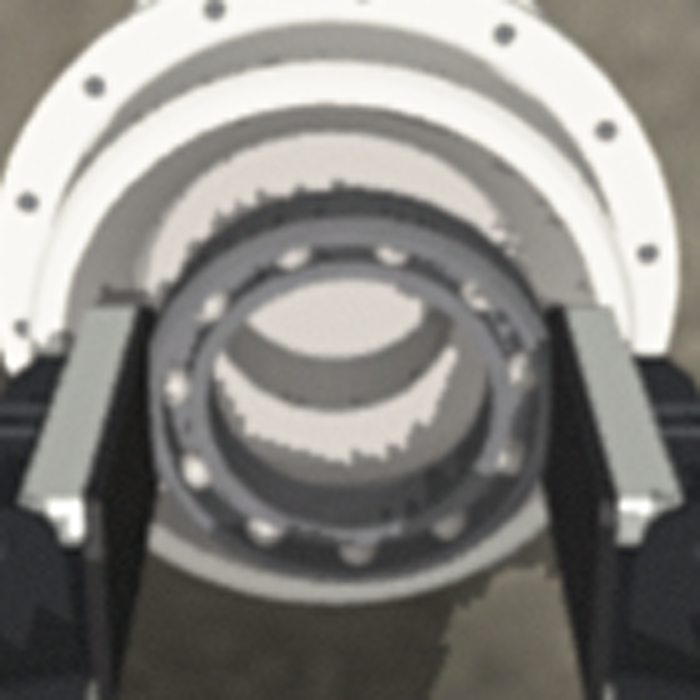

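The crop shows the ring held level over the small cup, with mouth clearance all round. I'll lower it a few mm and open the fingers a little.

Request:
arm_command:
  deltas:
    - [[-0.0015, 0.001, -0.003, 0, 0, 0, 1], [-0.0015, 0.001, -0.005, 0, 0, 0, 1], [-0.0015, 0.001, -0.005, 0, 0, 0, 1]]

```text
time_s: 6.55
tcp_pos: [0.4982, -0.4413, 0.0745]
orientation: [0.988, 0.155, 0.0, 0.0]
force: [1.3, 0.8, -0.4]
finger_gap: 0.0411
grip_force: 61.1
```

Request:
arm_command:
  deltas:
    - [[0, 0, 0, 0, 0, 0, 0.4], [0, 0, 0, 0, 0, 0, 0.4], [0, 0, 0, 0, 0, 0, 0.35], [0, 0, 0, 0, 0, 0, 0.35], [0, 0, 0.06, 0, 0, 0, 0.35], [0, 0, 0.12, 0, 0, 0, 0.35], [-0.04, 0, 0.12, 0, 0, 0, 0.35], [-0.04, 0, 0.12, 0, 0, 0, 0.35]]

```text
time_s: 7.35
tcp_pos: [0.4643, -0.4419, 0.1723]
orientation: [0.988, 0.155, 0.0, 0.001]
force: [-0.4, -0.2, -0.7]
finger_gap: 0.0554
grip_force: 0.0
```

Run:
```python
from h import *
f=shot("w6");s=manip.observe();print(s["time_s"],s["tcp_pos"],s["force"],s["joint_pos"].round(2))
a=fit([f,old("w4")],"hub_small",[.498,-.441,0],.006);print(a,fit([f],"ball_ring_small",a[0]+[0,0,.052],.006,.006))
crop(f,proj(f,a[0]+[0,0,.06]),60,"c6",5)
```

```text
7.4 [ 0.46526518 -0.44147297  0.17114415] [ 0.47210204  0.80628151 -0.07288787] [-0.88  0.61  1.28 -0.    1.25  0.38]
(array([ 0.4979, -0.441 , -0.0024]), np.float64(104.9)) (array([ 0.4983, -0.4398,  0.0309]), np.float64(102.9))
c6 origin 235 116
```

View pics/c6.png

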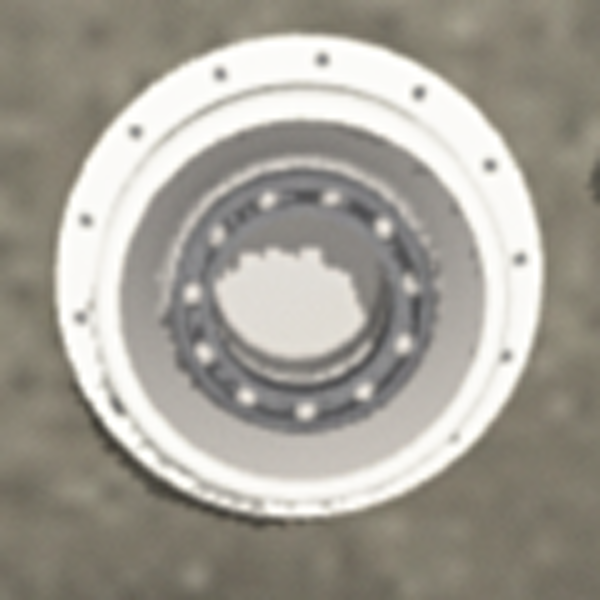

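The crop shows the small ring lying flat in the small cup, roughly centred. Next is the large ring.

Request:
arm_command:
  deltas:
    - [[0.106, 0.15, 0.0125, 0, 0, 0, 0.1], [0.106, 0.15, 0.0125, 0, 0, 0, 0.1], [0.106, 0.15, 0.0125, 0, 0, 0, 0.1], [0.106, 0.15, 0.0125, 0, 0, 0, 0.1], [0.106, 0.15, 0.0125, 0, 0, 0, 0.1], [0.106, 0.15, 0.0125, 0, 0, 0, 0.1]]

```text
time_s: 8.0
tcp_pos: [0.5508, -0.3218, 0.1795]
orientation: [0.988, 0.155, -0.001, -0.0]
force: [-0.2, 0.3, -0.2]
finger_gap: 0.077
grip_force: 0.0
```

Run:
```python
from h import *
f=shot("w7");s=manip.observe();print(s["time_s"],s["tcp_pos"],s["finger_gap"],s["joint_pos"].round(2))
l=loc(f,"ball_ring_large");print(l,loc(f,"hub_large"))
if l: print(atz(f,l[0][1],.005),fit([f],"ball_ring_large",atz(f,l[0][1],0.)))
for z in (-.004,.0): print(fit([f],"hub_large",[.554,-.177,z],.015))
print(fit([f,old("w4")],"cone_large",[.385,-.227,0]))
```

```text
8.05 [ 0.55049249 -0.32221322  0.17964831] 0.07700389720425281 [-0.65  0.6   1.28 -0.    1.27  0.61]
[(0.85, array([277.1, 132.1]), array([56.6, 57. ])), (0.56, array([343.3, 365.3]), array([32.9, 43. ]))] [(0.79, array([125.8, 152.6]), array([110.4, 127.6])), (0.69, array([377.1, 281.3]), array([82.1, 90.6])), (0.23, array([471.3, 218.1]), array([ 60.5, 125.7]))]
[ 0.60947564 -0.29513495  0.005     ] (array([ 0.609 , -0.2955, -0.0026]), np.float64(106.4))
(array([ 0.5519, -0.1735, -0.004 ]), np.float64(115.7))
(array([ 0.5519, -0.1735, -0.004 ]), np.float64(115.7))
(array([ 0.383 , -0.2258, -0.0033]), np.float64(108.8))
```

View pics/w7.png

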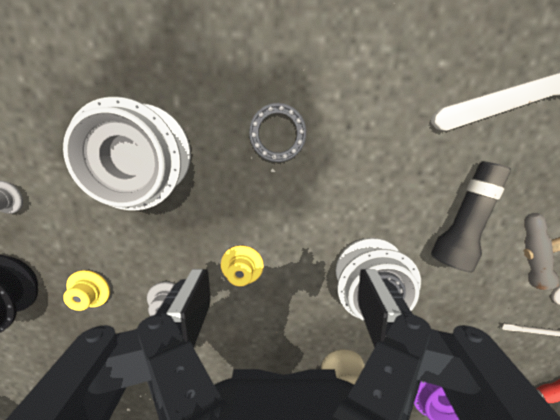

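The picture shows the large ring at (277,132), hub_large at (120,152), the small ring seated in hub_small at (395,287) and the small cone at (3,197). Both estimates of the large ring agree within 3 mm.

Request:
arm_command:
  deltas:
    - [[0.0735, 0.033, -0.02, 0, 0, 0, 0.1], [0.0735, 0.033, -0.08, 0, 0, 0, 0.1], [0.0735, 0.033, -0.14, 0, 0, 0, 0.1], [0.0735, 0.033, -0.19, 0, 0, 0, 0.1], [0.0735, 0.033, -0.205, 0, 0, 0, 0.1], [0.0735, 0.033, -0.21, 0, 0, 0, 0.1], [0.0735, 0.033, -0.21, 0, 0, 0, 0.1]]

```text
time_s: 8.85
tcp_pos: [0.6106, -0.2961, 0.0139]
orientation: [0.988, 0.155, 0.001, 0.001]
force: [-0.6, 0.4, 0.5]
finger_gap: 0.0766
grip_force: 0.0
```

Run:
```python
from h import *
f=shot("w8");s=manip.observe();print(s["tcp_pos"],proj(f,s["tcp_pos"]))
l=loc(f,"ball_ring_large");print(l)
if l: print(tri([(old("w7"),(277.1,132.1)),(f,l[0][1])]),fit([f,old("w7")],"ball_ring_large",[.609,-.2955,0],.006))
```

```text
[ 0.61102178 -0.29624836  0.01484933] [285.71469573 284.68400208]
[(0.58, array([283. , 276.7]), array([ 97.4, 105.8]))]
(array([ 0.60951805, -0.29519866,  0.0052707 ]), [0.1, 0.1]) (array([ 6.091e-01, -2.955e-01, -1.000e-04]), np.float64(99.8))
```

Request:
arm_command:
  deltas:
    - [[-0.001, 0, -0.001, 0, 0, 0, 1], [-0.001, 0, -0.001, 0, 0, 0, 1], [-0.001, 0, -0.001, 0, 0, 0, 1], [-0.001, 0, -0.001, 0, 0, 0, 1], [-0.001, 0, 0, 0, 0, 0, 1], [-0.001, 0, 0.06, 0, 0, 0, 1], [-0.001, 0, 0.12, 0, 0, 0, 1], [-0.001, 0, 0.18, 0, 0, 0, 1], [-0.001, 0, 0.2, 0, 0, 0, 1]]

```text
time_s: 9.85
tcp_pos: [0.611, -0.2959, 0.1793]
orientation: [0.988, 0.155, 0.004, 0.003]
force: [0.2, -0.9, 1.0]
finger_gap: 0.0524
grip_force: 63.2
```

Request:
arm_command:
  deltas:
    - [[-0.139, 0.13, 0, 0, 0, 0, 1], [-0.139, 0.13, 0, 0, 0, 0, 1], [-0.139, 0.13, 0, 0, 0, 0, 1], [-0.139, 0.13, 0, 0, 0, 0, 1], [-0.139, 0.13, 0, 0, 0, 0, 1], [-0.139, 0.13, 0, 0, 0, 0, 1]]

```text
time_s: 10.45
tcp_pos: [0.4992, -0.1918, 0.1732]
orientation: [0.988, 0.155, 0.001, 0.001]
force: [-0.5, 0.0, -1.2]
finger_gap: 0.0525
grip_force: 63.2
```

Run:
```python
from h import *
f=shot("w9");s=manip.observe();p=s["tcp_pos"];print(p,s["finger_gap"],s["joint_pos"].round(2))
print(fit([f],"hub_large",[.553,-.175,0],.01),fit([f,old("w7")],"hub_large",[.553,-.175,0],.01))
print(fit([f],"ball_ring_large",p-[0,0,.014],.005,.006))
print(loc(f,"cone_small"),loc(f,"cone_large"))
```

```text
[ 0.49925257 -0.19200195  0.17292931] 0.05310017558909487 [-0.51  0.42  1.6  -0.    1.11  0.75]
(array([ 0.5522, -0.1755, -0.0068]), np.float64(105.6)) (array([ 0.5526, -0.1747, -0.0021]), np.float64(102.2))
(array([ 0.499 , -0.1911,  0.1525]), np.float64(90.0))
[(0.84, array([129.7, 191.2]), array([34.2, 38.5]))] [(0.81, array([202. , 286.1]), array([38.7, 40.1])), (0.75, array([283.1, 291.4]), array([24.4, 40.3])), (0.72, array([366.4, 260.1]), array([40.1, 45.1]))]
```

View pics/w9.png

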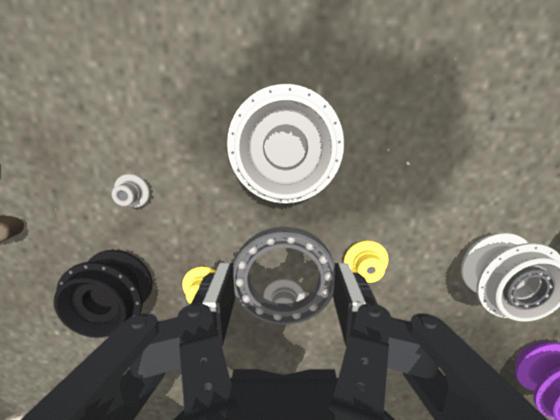

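The picture shows hub_large's cup at (285,145), the held ring level at (284,275) and the small cone at (130,191).

Request:
arm_command:
  deltas:
    - [[0.04, 0.0125, 0, 0, 0, 0, 1], [0.067, 0.021, 0, 0, 0, 0, 1], [0.067, 0.021, -0.05, 0, 0, 0, 1], [0.067, 0.021, -0.09, 0, 0, 0, 1], [0.067, 0.021, -0.105, 0, 0, 0, 1], [0.067, 0.021, -0.11, 0, 0, 0, 1], [0.067, 0.021, -0.113, 0, 0, 0, 1], [0.067, 0.021, -0.114, 0, 0, 0, 1], [0.067, 0.021, -0.114, 0, 0, 0, 1]]

```text
time_s: 11.5
tcp_pos: [0.5522, -0.1745, 0.0824]
orientation: [0.988, 0.155, 0.001, 0.001]
force: [-0.5, 0.0, -0.1]
finger_gap: 0.0524
grip_force: 63.2
```

Run:
```python
from h import *
f=shot("w10");s=manip.observe();p=s["tcp_pos"];print(p,s["force"])
print(fit([f],"hub_large",[.553,-.175,0],.006),fit([f,old("w7"),old("w9")],"hub_large",[.553,-.175,0],.01))
print(fit([f],"ball_ring_large",p-[0,0,.014],.005,.006))
```

```text
[ 0.55207561 -0.1744613   0.08232348] [-0.25068401  0.48570544 -0.23467899]
(array([ 0.5517, -0.1754, -0.0018]), np.float64(99.7)) (array([ 0.5525, -0.1749, -0.0014]), np.float64(99.5))
(array([ 0.5518, -0.1737,  0.061 ]), np.float64(117.7))
```

Request:
arm_command:
  deltas:
    - [[0, -0.001, -0.002, 0, 0, 0, 1], [0, -0.001, -0.002, 0, 0, 0, 0.25], [0, -0.001, -0.002, 0, 0, 0, 0.2], [0, -0.001, -0.002, 0, 0, 0, 0.2], [0, -0.001, -0.002, 0, 0, 0, 0.2], [0, -0.001, 0.06, 0, 0, 0, 0.2], [0, -0.001, 0.12, 0, 0, 0, 0.2], [-0.05, -0.001, 0.12, 0, 0, 0, 0.2], [-0.05, -0.001, 0.12, 0, 0, 0, 0.2], [-0.05, -0.001, 0.12, 0, 0, 0, 0.2]]

```text
time_s: 12.55
tcp_pos: [0.5109, -0.1749, 0.1774]
orientation: [0.988, 0.155, 0.0, 0.0]
force: [0.3, 0.3, -0.2]
finger_gap: 0.0684
grip_force: 0.0
```

Run:
```python
from h import *
f=shot("w11");s=manip.observe();print(s["time_s"],s["tcp_pos"])
h=fit([f,old("w9"),old("w7")],"hub_large",[.553,-.175,0],.006);print(h,fit([f],"ball_ring_large",h[0]+[0,0,.058],.006,.004))
print("coneS",l:=loc(f,"cone_small"),loc(old("w9"),"cone_small") if 0 else "")
if l: print(tri([(old("w9"),(129.7,191.2)),(f,l[0][1])]))
print("coneS fit",fit([f,old("w9")],"cone_small",[.465,-.048,0],.015))
crop(f,proj(f,h[0]+[0,0,.06]),60,"c11",5)
```

```text
12.6 [ 0.51160906 -0.1749874   0.17717193]
(array([ 0.5526, -0.175 , -0.0016]), np.float64(98.4)) (array([ 0.5593, -0.1688,  0.0638]), np.float64(99.9))
coneS [(0.61, array([147.1, 205. ]), array([33.2, 36.6]))] 
(array([ 0.45957971, -0.04141217,  0.01565848]), [0.1, 0.1])
coneS fit (array([ 0.456 , -0.038 , -0.0055]), np.float64(127.4))
c11 origin 239 106
```

View pics/c11.png

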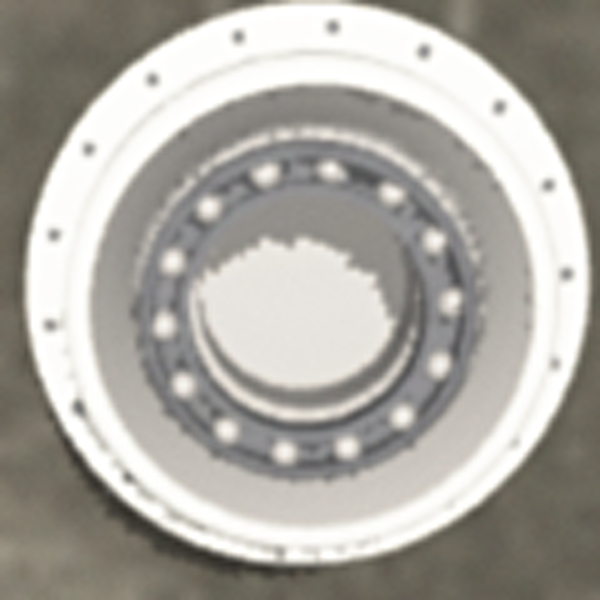

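The crop shows the large ring lying flat and centred in the large cup. Next is the bright large cone.

Request:
arm_command:
  deltas:
    - [[-0.1585, -0.065, -0.05, 0, 0, 0, 0.35], [-0.1585, -0.065, -0.0715, 0, 0, 0, 0.35], [-0.1585, -0.065, -0.0715, 0, 0, 0, 0.35], [-0.1585, -0.065, -0.0715, 0, 0, 0, 0.35], [-0.1585, -0.065, -0.0715, 0, 0, 0, 0.35], [-0.1585, -0.065, -0.0715, 0, 0, 0, 0.35]]

```text
time_s: 13.25
tcp_pos: [0.3862, -0.2275, 0.1203]
orientation: [0.988, 0.155, 0.001, 0.001]
force: [0.4, 0.5, -0.3]
finger_gap: 0.0557
grip_force: 0.0
```

Run:
```python
from h import *
f=shot("w12");s=manip.observe();print(s["time_s"],s["tcp_pos"],s["finger_gap"],proj(f,s["tcp_pos"]))
for fs in([f],[f,old("w3")],[f,old("w3"),old("w4")]):print(fit(fs,"cone_large",[.3845,-.2269,0],.006))
crop(f,(285,235),75,"c12",5)
```

```text
13.3 [ 0.386305   -0.22721669  0.12036346] 0.05561807546635832 [284.73273849 284.19943928]
(array([ 0.3842, -0.2284,  0.0004]), np.float64(114.7))
(array([ 0.3848, -0.2277,  0.0016]), np.float64(111.4))
(array([ 0.3847, -0.2277,  0.0006]), np.float64(112.7))
c12 origin 210 160
```

View pics/c12.png

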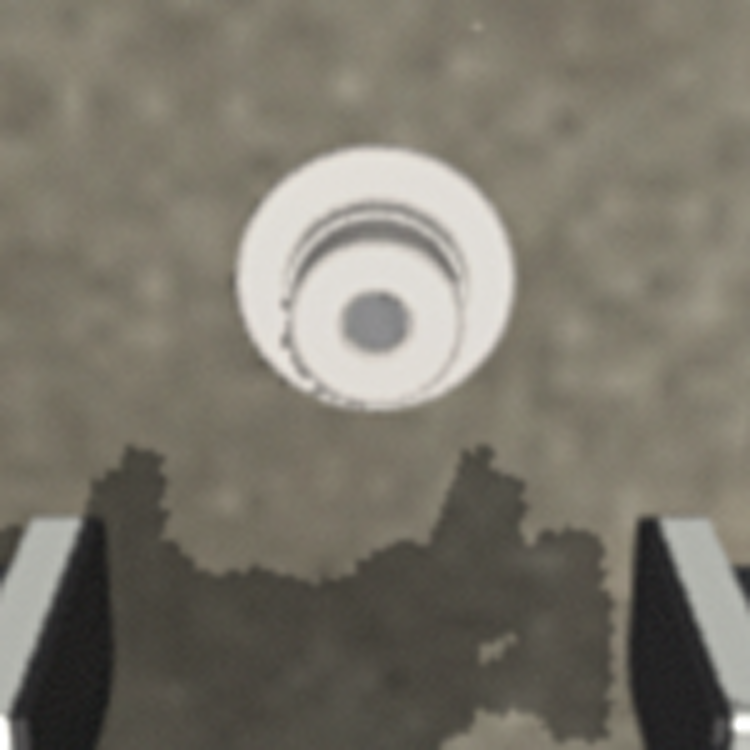

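The crop shows the bright large cone upright at (285,216), between the open fingers. It is the wanted one, not a yellow one.

Request:
arm_command:
  deltas:
    - [[-0.002, -0.0005, -0.05, 0, 0, 0, 0.35], [-0.002, -0.0005, -0.09, 0, 0, 0, 0.35], [-0.002, -0.0005, -0.115, 0, 0, 0, 0.35], [-0.002, -0.0005, -0.121, 0, 0, 0, 0.35], [-0.002, -0.0005, -0.121, 0, 0, 0, 0.35], [-0.002, -0.0005, -0.121, 0, 0, 0, 1], [-0.002, -0.0005, -0.121, 0, 0, 0, 1], [-0.002, -0.0005, -0.121, 0, 0, 0, 1], [-0.002, -0.0005, -0.121, 0, 0, 0, 1], [-0.002, -0.0005, -0.121, 0, 0, 0, 1], [-0.002, -0.0005, -0.121, 0, 0, 0, 1]]

```text
time_s: 14.4
tcp_pos: [0.3841, -0.2279, 0.0246]
orientation: [0.988, 0.155, 0.001, 0.001]
force: [0.5, 1.4, 6.1]
finger_gap: 0.0261
grip_force: 58.8
```

Request:
arm_command:
  deltas:
    - [[0, 0, 0.06, 0, 0, 0, 1], [0, 0, 0.12, 0, 0, 0, 1], [0.05, 0.016, 0.16, 0, 0, 0, 1], [0.1, 0.032, 0.16, 0, 0, 0, 1], [0.16, 0.05, 0.16, 0, 0, 0, 1], [0.19, 0.06, 0.14, 0, 0, 0, 1], [0.2105, 0.066, 0.125, 0, 0, 0, 1], [0.2105, 0.066, 0.115, 0, 0, 0, 1], [0.2105, 0.066, 0.115, 0, 0, 0, 1], [0.2105, 0.066, 0.115, 0, 0, 0, 1]]

```text
time_s: 15.4
tcp_pos: [0.5507, -0.1748, 0.1156]
orientation: [0.988, 0.155, -0.0, 0.0]
force: [-0.5, 0.2, 0.7]
finger_gap: 0.0262
grip_force: 59.4
```

Run:
```python
from h import *
f=shot("w13");s=manip.observe();p=s["tcp_pos"];print(p,s["finger_gap"],s["force"])
print(fit([f],"hub_large",[.5526,-.175,0],.006),fit([f],"cone_large",p-[0,0,.025],.006,.004))
crop(f,(285,265),75,"c13",5)
```

```text
[ 0.55096803 -0.17502994  0.11599489] 0.02638778060169595 [ 0.10680805  0.75468912 -1.10481181]
(array([ 5.526e-01, -1.751e-01,  5.000e-04]), np.float64(92.5)) (array([ 0.5495, -0.1744,  0.0869]), np.float64(114.1))
c13 origin 210 190
```

View pics/c13.png

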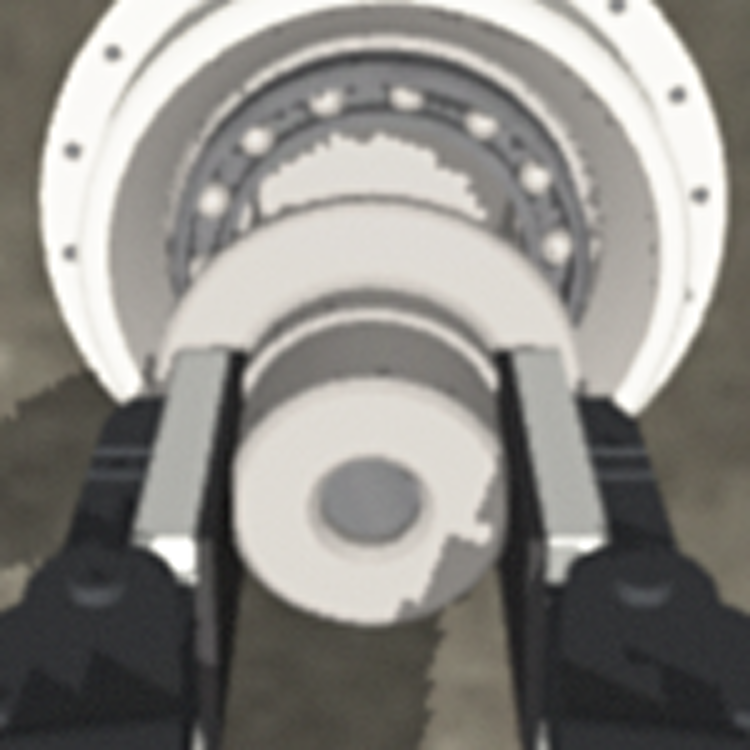

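The crop shows the large cone held upright over the large cup, with the seated ring visible below it. I'll lower it now.

Request:
arm_command:
  deltas:
    - [[0.003, -0.0005, -0.015, 0, 0, 0, 1], [0.003, -0.0005, -0.027, 0, 0, 0, 1], [0.003, -0.0005, -0.032, 0, 0, 0, 1], [0.003, -0.0005, -0.035, 0, 0, 0, 1], [0.003, -0.0005, -0.037, 0, 0, 0, 1], [0.003, -0.0005, -0.037, 0, 0, 0, 1]]

```text
time_s: 16.05
tcp_pos: [0.5539, -0.1749, 0.0854]
orientation: [0.988, 0.155, -0.0, 0.0]
force: [0.5, -0.2, -1.3]
finger_gap: 0.0268
grip_force: 59.4
```

Request:
arm_command:
  deltas:
    - [[0, 0, -0.001, 0, 0, 0, 1], [0, 0, -0.002, 0, 0, 0, 1], [0, 0, -0.002, 0, 0, 0, 1]]

```text
time_s: 16.35
tcp_pos: [0.5542, -0.175, 0.0846]
orientation: [0.988, 0.155, 0.001, 0.0]
force: [-1.0, 0.7, 3.5]
finger_gap: 0.0264
grip_force: 60.0
```

Request:
arm_command:
  deltas:
    - [[0, 0, 0, 0, 0, 0, 0.45], [0, 0, 0, 0, 0, 0, 0.45], [0, 0, 0, 0, 0, 0, 0.45], [0, 0, 0, 0, 0, 0, 0.45], [0, 0, 0.05, 0, 0, 0, 0.45], [0, 0, 0.11, 0, 0, 0, 0.45], [-0.05, 0, 0.13, 0, 0, 0, 0.45], [-0.05, 0, 0.13, 0, 0, 0, 0.45]]

```text
time_s: 17.15
tcp_pos: [0.5119, -0.175, 0.1907]
orientation: [0.988, 0.155, 0.001, 0.001]
force: [-0.1, 0.0, -0.4]
finger_gap: 0.0472
grip_force: 0.0
```

Run:
```python
from h import *
f=shot("w14");s=manip.observe();p=s["tcp_pos"];print(s["time_s"],p,s["finger_gap"])
print(fit([f],"hub_large",[.5526,-.175,0],.006),fit([f],"cone_large",[.5526,-.175,.06],.006,.004),fit([f],"cone_small",[.459,-.041,0],.006,.004),loc(f,"cone_large"))
```

```text
17.2 [ 0.51301738 -0.17499599  0.18941185] 0.047047089856757665
(array([ 0.5523, -0.1755, -0.0007]), np.float64(96.5)) (array([ 0.5544, -0.1746,  0.0604]), np.float64(116.8)) (array([ 0.4573, -0.0395, -0.0027]), np.float64(128.5)) [(0.78, array([298.6, 164.1]), array([55.9, 56.3])), (0.61, array([371.2, 267. ]), array([38.1, 41. ])), (0.57, array([202.9, 283.3]), array([ 5.3, 20.2]))]
```

Request:
arm_command:
  deltas:
    - [[-0.067, 0, 0, 0, 0, -0.83, 0.45], [-0.067, 0, 0, 0, 0, -0.83, 0.45], [-0.067, 0, 0, 0, 0, -0.83, 0.45], [-0.067, 0, 0, 0, 0, -0.83, 0.45], [-0.067, 0.04, 0, 0, 0, -0.83, 0.45], [-0.067, 0.09, 0, 0, 0, -0.83, 0.45], [-0.067, 0.13, -0.03, 0, 0, -0.83, 0.45], [-0.067, 0.166, -0.06, 0, 0, -0.83, 0.45], [-0.067, 0.166, -0.06, 0, 0, -0.83, 0.45], [-0.067, 0.166, -0.06, 0, 0, -0.83, 0.45], [-0.067, 0.166, -0.06, 0, 0, -0.83, 0.45]]

```text
time_s: 18.35
tcp_pos: [0.4608, -0.0423, 0.1395]
orientation: [0.88, -0.475, -0.0, 0.0]
force: [0.4, 0.3, 0.6]
finger_gap: 0.047
grip_force: 0.0
```

Run:
```python
from h import *
f=shot("w15");s=manip.observe();p=s["tcp_pos"];print(s["time_s"],p,s["orientation"].round(3),s["finger_gap"],s["joint_pos"].round(2),s["force"],proj(f,p))
print(loc(f,"cone_small"),fit([f],"cone_small",[.459,-.041,0],.006,.004),fit([f,old("w14"),old("w9")],"cone_small",[.459,-.041,0],.006,.006))
```

```text
18.4 [ 0.46084861 -0.04250769  0.13980508] [ 0.88  -0.475  0.     0.   ] 0.04684410073158414 [-0.26  0.35  1.84 -0.    0.96  2.3 ] [ 0.53405884 -0.62670173  0.4361474 ] [284.79622045 282.99149704]
[(0.74, array([285.1, 208.4]), array([35.7, 36.9])), (0.37, array([276.6, -38.7]), array([159.6, 208. ]))] (array([ 0.4586, -0.0404, -0.0021]), np.float64(125.5)) (array([ 0.459 , -0.041 ,  0.0009]), np.float64(125.2))
```

View pics/w15.png

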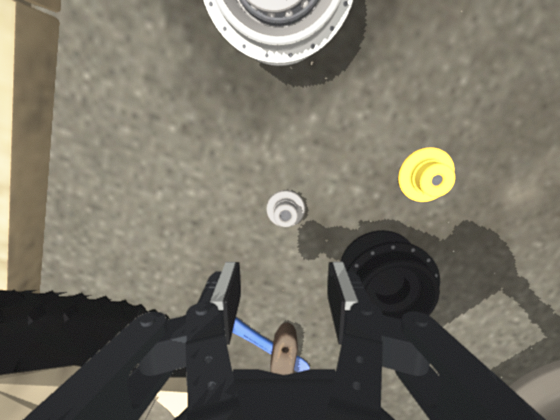

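The picture shows the small bright cone at (285,208) ahead of the fingers, the black hub at (395,275) and the yellow cone at (428,175). The tyre is at the left, rows 290–370, and the blue lever at (265,345). I'll check the tyre clearance by numbers before descending.

Run:
```python
from h import *
f=old("w15")
for px in((150,310),(60,292)): print(px,[(z,atz(f,px,z)[:2].round(3).tolist()) for z in(.05,.1,.15,.2,.25)])
g=old("w9");print(tri([(f,(285.1,208.4)),(g,(129.7,191.2))]))
```

```text
(150, 310) [(0.05, [0.515, 0.094]), (0.1, [0.513, 0.047]), (0.15, [0.511, 0.001]), (0.2, [0.51, -0.045]), (0.25, [0.508, -0.092])]
(60, 292) [(0.05, [0.588, 0.119]), (0.1, [0.57, 0.067]), (0.15, [0.552, 0.015]), (0.2, [0.533, -0.037]), (0.25, [0.515, -0.089])]
(array([ 0.46082672, -0.04330861,  0.0194898 ]), [0.4, 0.4])
```

Request:
arm_command:
  deltas:
    - [[-0.002, 0.002, -0.05, 0, 0, 0, 0.45], [-0.002, 0.002, -0.1, 0, 0, 0, 0.45], [-0.002, 0.002, -0.135, 0, 0, 0, 0.45], [-0.002, 0.002, -0.145, 0, 0, 0, 0.45], [-0.002, 0.002, -0.145, 0, 0, 0, 0.45], [-0.002, 0.002, -0.145, 0, 0, 0, 1], [-0.002, 0.002, -0.145, 0, 0, 0, 1], [-0.002, 0.002, -0.145, 0, 0, 0, 1], [-0.002, 0.002, -0.145, 0, 0, 0, 1], [-0.002, 0.002, -0.145, 0, 0, 0, 1], [-0.002, 0.002, -0.145, 0, 0, 0, 1]]

```text
time_s: 19.55
tcp_pos: [0.4599, -0.0409, 0.0256]
orientation: [0.88, -0.476, 0.002, -0.0]
force: [0.1, -0.9, 6.9]
finger_gap: 0.0187
grip_force: 58.5
```

Run:
```python
from h import *
f=shot("w16");s=manip.observe();p=s["tcp_pos"];print(p,s["force"],s["finger_gap"],fit([f],"cone_small",[.459,-.041,0],.006,.004))
```

```text
[ 0.45989701 -0.04086528  0.0255612 ] [-1.03092384 -0.46638929  7.10654264] 0.01890460073129614 (array([ 0.4585, -0.0387, -0.0036]), np.float64(94.5))
```

Request:
arm_command:
  deltas:
    - [[0, 0, 0.06, 0, 0, 0, 1], [0, 0, 0.12, 0, 0, 0, 1], [0, 0, 0.18, 0, 0, 0, 1], [0.01, -0.06, 0.2, 0, 0, 0, 1], [0.01, -0.12, 0.2, 0, 0, 0, 1], [0.02, -0.18, 0.2, 0, 0, 0, 1], [0.03, -0.24, 0.2, 0, 0, 0, 1], [0.035, -0.3, 0.2, 0, 0, 0, 1], [0.04, -0.36, 0.2, 0, 0, 0, 1], [0.045, -0.42, 0.2, 0, 0, 0, 1], [0.0475, -0.46, 0.2, 0, 0, 0, 1], [0.0475, -0.46, 0.2, 0, 0, 0, 1]]

```text
time_s: 20.8
tcp_pos: [0.4959, -0.4128, 0.184]
orientation: [0.879, -0.478, 0.001, 0.001]
force: [-0.5, 0.3, -0.7]
finger_gap: 0.019
grip_force: 58.8
```

Run:
```python
from h import *
f=shot("w17");s=manip.observe();p=s["tcp_pos"];print(s["time_s"],p,s["force"],s["finger_gap"],s["joint_pos"].round(2))
print(fit([f],"hub_small",[.498,-.441,0],.008),fit([f,old("w6"),old("w4")],"hub_small",[.498,-.441,0],.006),fit([f],"cone_small",p-[0,0,.025],.006,.006))
```

```text
20.85 [ 0.49602886 -0.41023277  0.18396126] [ 0.27531684  0.94585051 -1.1080883 ] 0.018538064078249022 [-0.81  0.61  1.25 -0.    1.28  1.76]
(array([ 0.4976, -0.439 , -0.003 ]), np.float64(102.4)) (array([ 4.981e-01, -4.402e-01,  1.000e-04]), np.float64(99.5)) (array([ 0.4943, -0.4091,  0.1533]), np.float64(90.3))
```

Request:
arm_command:
  deltas:
    - [[0.0035, -0.039, -0.03, 0, 0, 0, 1], [0.0035, -0.039, -0.07, 0, 0, 0, 1], [0.0035, -0.039, -0.0855, 0, 0, 0, 1], [0.0035, -0.039, -0.0855, 0, 0, 0, 1], [0.0035, -0.039, -0.0855, 0, 0, 0, 1]]

```text
time_s: 21.35
tcp_pos: [0.5002, -0.439, 0.117]
orientation: [0.88, -0.475, 0.001, 0.0]
force: [-0.0, -0.0, -1.2]
finger_gap: 0.0189
grip_force: 58.8
```

Run:
```python
from h import *
f=shot("w18");s=manip.observe();p=s["tcp_pos"];print(s["time_s"],p,s["force"],s["finger_gap"])
print(fit([f],"hub_small",[.498,-.441,0],.008,.004),fit([f,old("w17"),old("w6"),old("w4")],"hub_small",[.498,-.441,0],.006),fit([f],"cone_small",p-[0,0,.0255],.006,.004))
```

```text
21.4 [ 0.50041048 -0.43947776  0.11760408] [ 1.32139174  0.21007983 -1.13216382] 0.018283363426129674
(array([ 0.4979, -0.439 , -0.0016]), np.float64(100.2)) (array([ 0.4983, -0.4399,  0.0013]), np.float64(98.7)) (array([ 0.4997, -0.4373,  0.0885]), np.float64(93.2))
```

Request:
arm_command:
  deltas:
    - [[-0.002, -0.0025, -0.015, 0, 0, 0, 1], [-0.002, -0.0025, -0.03, 0, 0, 0, 1], [-0.002, -0.0025, -0.038, 0, 0, 0, 1], [-0.002, -0.0025, -0.042, 0, 0, 0, 1], [-0.002, -0.0025, -0.045, 0, 0, 0, 1], [-0.002, -0.0025, -0.0455, 0, 0, 0, 1], [-0.002, -0.0025, -0.0455, 0, 0, 0, 1]]

```text
time_s: 22.1
tcp_pos: [0.4982, -0.442, 0.0797]
orientation: [0.879, -0.476, 0.001, 0.0]
force: [-0.3, -0.6, 2.6]
finger_gap: 0.0187
grip_force: 59.1
```

Request:
arm_command:
  deltas:
    - [[0, 0, -0.001, 0, 0, 0, 1], [0, 0, -0.002, 0, 0, 0, 1], [0, 0, -0.002, 0, 0, 0, 1]]

```text
time_s: 22.4
tcp_pos: [0.4985, -0.4424, 0.0796]
orientation: [0.88, -0.476, 0.001, 0.001]
force: [-1.8, 2.2, 9.5]
finger_gap: 0.0185
grip_force: 59.9
```

Contact came at exactly the seated height (TCP 0.0796 gives an origin at about 0.054). Now I'll release and retreat.

Request:
arm_command:
  deltas:
    - [[0, 0, 0.001, 0, 0, 0, 0.55], [0, 0, 0.001, 0, 0, 0, 0.5], [0, 0, 0.001, 0, 0, 0, 0.45], [0, 0, 0.001, 0, 0, 0, 0.45], [0, 0, 0.06, 0, 0, 0, 0.45], [0, 0, 0.12, 0, 0, 0, 0.45], [-0.03, 0.05, 0.15, 0, 0, 0, 0.45], [-0.03, 0.05, 0.15, 0, 0, 0, 0.45], [-0.03, 0.05, 0.15, 0, 0, 0, 0.45]]

```text
time_s: 23.3
tcp_pos: [0.4738, -0.4012, 0.1983]
orientation: [0.88, -0.476, 0.001, 0.0]
force: [0.1, 0.7, -0.2]
finger_gap: 0.047
grip_force: 0.0
```

Run:
```python
from h import *
f=shot("w19");t=shot("t19","top");sc=shot("s19","scene");s=manip.observe();print(s["time_s"],s["tcp_pos"],s["finger_gap"])
h=fit([f,old("w18"),old("w17"),old("w6")],"hub_small",[.498,-.441,0],.006);c=fit([f],"cone_small",[.498,-.441,.054],.006,.004)
print(h,c,loc(f,"cone_small"),"expected px of seated flange",proj(f,h[0]+[0,0,.066]).round(1))
H,C=[.5526,-.175,0],[.5526,-.175,.06]
for g in(t,sc): print("large",fit([g],"hub_large",H,.006,0),fit([g],"cone_large",C,.006,.004),"small",fit([g],"cone_small",[.498,-.441,.054],.006,.004),loc(g,"torch_lamp"),loc(g,"pump_oiler"))
```

```text
23.45 [ 0.47389445 -0.40205598  0.19618356] 0.04672892552392215
(array([ 4.982e-01, -4.397e-01,  2.000e-04]), np.float64(96.4)) (array([ 0.4991, -0.442 ,  0.0579]), np.float64(111.3)) [(0.95, array([285.9, 153.5]), array([39.9, 40.4]))] expected px of seated flange [284.8 156.6]
large (array([ 0.5544, -0.1695,  0.001 ]), np.float64(120.9)) (array([ 0.5551, -0.1674,  0.0662]), np.float64(106.1)) small (array([ 0.4929, -0.4413,  0.0512]), np.float64(44.9)) [(0.46, array([376.7, 159.3]), array([ 9.4, 16.8]))] [(0.68, array([362., 261.]), array([16.4, 21. ]))]
large (array([ 0.5567, -0.169 ,  0.0007]), np.float64(122.0)) (array([ 0.5562, -0.1705,  0.0579]), np.float64(120.7)) small (array([ 0.503 , -0.4372,  0.0491]), np.float64(111.7)) [(0.61, array([410.2, 264.6]), array([26.5, 53.2]))] [(0.8, array([300. , 292.6]), array([33.1, 72.3]))]
```

Request:
arm_command:
  deltas:
    - [[-0.04, 0.09, 0, 0, 0, 0.3, 0.3], [-0.04, 0.09, 0, 0, 0, 0.3, 0.3], [-0.04, 0.09, 0, 0, 0, 0.3, 0.3], [-0.04, 0.09, 0, 0, 0, 0.3, 0.3], [-0.04, 0.09, 0, 0, 0, 0.3, 0.3], [-0.04, 0.09, 0, 0, 0, 0.3, 0.3]]

```text
time_s: 24.3
tcp_pos: [0.4421, -0.3303, 0.1973]
orientation: [0.966, -0.259, 0.0, 0.0]
force: [0.6, 0.3, 0.1]
finger_gap: 0.0597
grip_force: 0.0
```

Run:
```python
from h import *
f=shot("w20");g=old("w19");s=manip.observe();print(s["time_s"],s["tcp_pos"],s["force"])
print("small",fit([f,g],"hub_small",[.498,-.441,0],.006),fit([f,g],"cone_small",[.498,-.441,.054],.006,.006))
print("large hub/cone",fit([f,old("w14")],"hub_large",[.5526,-.175,0],.006),fit([f,old("w14")],"cone_large",[.5526,-.175,.06],.006,.006),fit([f,old("w15")],"cone_large",[.5526,-.175,.06],.006,.006))
print([proj(f,X).round() for X in([.498,-.441,.06],[.5526,-.175,.07])])
l=[x for x in manip.trace(f,"cone_small")];print([(round(x["p"],2),x["centre"]) for x in l])
```

```text
24.35 [ 0.44200874 -0.3302564   0.1972848 ] [-0.23029519  1.19385467  0.3947029 ]
small (array([ 4.984e-01, -4.403e-01,  4.000e-04]), np.float64(96.6)) (array([ 0.4988, -0.4418,  0.0558]), np.float64(113.1))
large hub/cone (array([ 0.5528, -0.1753,  0.0011]), np.float64(106.1)) (array([ 0.5545, -0.1746,  0.0603]), np.float64(111.3)) (array([ 0.556 , -0.1703,  0.0572]), np.float64(63.9))
[array([365.,  85.]), array([ 73., 189.])]
[(0.87, [369.6, 82.8]), (0.41, [104.0, 169.8])]
```

Run:
```python
from h import *
f,g,w=old("w20"),old("w19"),old("w14")
for q,fs,X,cs in(("cone_small",[f,g],[.4988,-.4415,.0545],([(17.5,12)],[(10.5,30)],[(11,18.5),(11,12)])),("cone_large",[w,f],[.5543,-.1748,.06],([(24,12)],[(14,32)],[(15,18.5),(15,12)]))):
    for c in cs:
        CIRC["x"]=c;print(q,c,fit(fs,"x",X,.003,.004,.7),[fit([k],"x",X,.003,0,.7)[0][:2] for k in fs])
```

```text
cone_small [(17.5, 12)] (array([ 0.4987, -0.4415,  0.0551]), np.float64(143.2)) [array([ 0.4982, -0.4428]), array([ 0.4988, -0.4413])]
cone_small [(10.5, 30)] (array([ 0.4988, -0.4418,  0.0579]), np.float64(107.3)) [array([ 0.4985, -0.4428]), array([ 0.4963, -0.4361])]
cone_small [(11, 18.5), (11, 12)] (array([ 0.498 , -0.443 ,  0.0441]), np.float64(109.5)) [array([ 0.4982, -0.4428]), array([ 0.4943, -0.4404])]
cone_large [(24, 12)] (array([ 0.5547, -0.1742,  0.0597]), np.float64(137.6)) [array([ 0.5544, -0.1743]), array([ 0.5549, -0.1744])]
cone_large [(14, 32)] (array([ 0.5547, -0.1747,  0.0599]), np.float64(121.5)) [array([ 0.5542, -0.1749]), array([ 0.5553, -0.1727])]
cone_large [(15, 18.5), (15, 12)] (array([ 0.5529, -0.1765,  0.0618]), np.float64(96.3)) [array([ 0.5497, -0.1772]), array([ 0.5553, -0.1739])]
```

The flange and boss-top centres agree within 0.5 mm on both cones, so they are level, and both sit at seated height. I'll hand the job in.

```bash
python3 -c "
from rig import manip
print(manip.close_job())"
```

```text
the job is handed in; nothing more can be done
None
```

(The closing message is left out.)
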